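# Sort the hat workshop's wooden pieces

### The arm

A 6-joint arm with a two-finger parallel gripper is mounted at the origin on the work surface. World frame = base frame: x ahead of the robot, y to its left, z up, the work surface at z = 0. Lengths are in m, angles in rad, forces in N, time in s.
With the tool pointing down it reaches from about 0.325 to 0.9 m from the base axis. Payload 3.5 kg.
Tool frame: the origin (TCP) lies between the finger pads; the fingertips stand 25 mm ahead of it and the grasp point (between the pads) lies 6 mm ahead of it; z points along the fingers, y is the direction in which the jaws open and shut (so a half turn about z gives the same grasp; the last joint's range is limited). The gripper opens to 85 mm and grips with 20 to 120 N. Pads are 22 mm wide; open, the fingers measure 114 mm over their backs; the gripper's body (76 mm by 85 mm) begins 54 mm behind the grasp point. The pads swing forward as they close: fully open they stand 13 mm farther back than shut.
Start: joints at [-1.432, 0.276, -0.026, 1.268, 0, 1.467], TCP at [0.15, -0.607, 0.256] pointing down, gripper open.
Joint ranges: [-3.12, 3.12], [-0.85, 1.88], [-1.08, 1.24], [-1.95, 2.15], [-1.57, 1.53], [-3.14, 3.14]. Speed limits (rad/s): [2.57, 2.57, 3.14, 3.14, 3.14, 3.14].

### API

Orientations are given as a unit quaternion [x, y, z, w].
In Python, from rig import arm gives the robot as it stands.
- The arm moves only by the tool move_arm, never from a script. Its argument "moves" is a list of rows, each a list of 5 numbers: the closure, from -1 (fully open) to 1 (shut), so that 0 is half open, then the shift along the tool's x, y, z in mm, then the turn about the tool's z in rad. A call has exactly 8 rows; each row is the pose to reach, as a shift and turn from the pose measured when the call began, along the tool's axes at that moment; what a row does not reach only later rows make up. A row lasts 1/10 s, in which the tool goes at most 50 mm and 8.59 degrees, less where a joint would pass 70% of its speed; a pose out of reach is approached as far as the arm can. A call with a gripper value outside its range is refused whole. The fingers move at their own pace and stop on an object; the grip force is fixed at half the most. Time passes only in rows, so rows that repeat a pose let the fingers close, or fill a call up. It gives the time, the measured TCP pose, the force and the opening at its end, in the units of the state.
- arm.state(): the state, without advancing time (a new reading comes with each control period).
- arm.camera(name): name is "scene" or "top"; returns (picture, depth): 420x560x3 uint8, blue, green, red; 420x560 float32, m along the optical axis (not along the pixel's ray), 0 where there is no reading.
- arm.camera_model(name): a dict with "fx", "fy", "cx", "cy" (pixels), "R" (3x3) and "t" (3): a world point X has camera coordinates R X + t. Camera axes: x right, y down, z forward; pixel columns grow to the right and rows downward; lengths in m; the calibration is good to about 2 mm. A picture is of the moment at which its call begins. camera_model takes no time and is no camera call.
- arm.close_job(): hands the job in, once; it reports no verdict.
The state is a dict: "time_s": time; "joints": joint angles; "qvel": joint speeds; "tau": joint torques, N m; "position": TCP position; "tcp_rot": TCP orientation; "contact_force": force on the tool from outside, world axes, zero at the start; "torque": the same for the moment, N m; "grip_width": finger opening in m.
Only numpy, scipy, OpenCV 4.12 (cv2) and the standard library are available. Lean on these libraries where they do the work, as an engineer would, in place of code of your own. Each camera call takes 0.05 s, during which the arm holds its last target. There are 200 camera calls.

### The job

Tidy the hat maker's bench by sorting the four loose wooden pieces by shape: lay the two long brim sticks flat in the slotted tray, one in each slot, and set the two loaf-shaped crown blocks dome up on the floor of the black bin. One of the sticks has been pushed under the low riser shelf with only its end showing. Put the pieces down gently rather than dropping them, and leave the bottle, the pot and the mug standing where they are.

Things in the scene. Friction and masses are not known exactly. Their poses are not given: they have to be found in the camera images.
- stick_a: light wooden brim stick that starts under the riser: bar 150 mm long (its x), 26 wide (y), 24 high, half-round ends; about 70 g. Origin: centre of its underside, z up. At the start 42 to 52 mm of its -x end show in front of the riser, towards the robot; the rest is under the board, so it can be taken only by that end and drawn out along the bench
- stick_b: the other brim stick, of the same size and shape, lying in the open in the row nearest the robot. Origin: centre of its underside, x along its length
- block_a: light wooden crown block with a dark rim at its foot like a loaf: 90 mm long (x), 56 wide (y), half-round ends in plan, 60 high; sides upright to 32, dome of radius 28 above; about 160 g. Origin: centre of its flat underside, z up; dome on top at the start. In the row nearest the robot. Gripped across its 56 mm width
- block_b: the second crown block, same size and shape as block_a, in the same row
- tray: plywood tray, fixed, 182 mm long (its x), 140 wide (y), 58 high, on the robot's left or right. Two slots along x, each 170 long, 38 wide, 52 deep, floor 6 thick, between a solid 38 mm ridge, 7 mm outer walls and 6 mm end walls. A notch from x = -32 to +32 mm cuts ridge and outer walls down to the floor: fingers can straddle a stick in a slot only there, at its middle. Origin: underside centre
- slot_p (a point): centre of the slot on the tray's +y side, on the slot's floor (6 mm above the bench); axes as the tray's
- slot_n (a point): centre of the slot on the tray's -y side, on the slot's floor (6 mm above the bench); axes as the tray's
- bin: black plastic open bin, fixed to the bench, 230 mm long (its x), 140 mm wide (y), 55 mm high outside, walls and floor 5 mm (inside 220 x 130 mm). The two crown blocks fit one behind the other along x with room for fingers at their sides. Origin: centre of the underside. It stands across the bench from the tray, on the robot's other side
- riser: low grey riser shelf, fixed, beyond the near row: 130 mm deep (its x), 210 wide (y). Board from 45 to 57 mm above the bench on two 12 mm side panels (186 clear between); open at the front (-x, towards the robot) and back. On the board's rear half (x above 12 mm) a fixed tin and carton, up to 93 mm above the bench. Origin: centre of its underside, on the bench
- bottle: bystander: loose white plastic bottle with red cap, 60 mm across, 135 mm high, standing among the pieces in the near row. Origin: centre of its foot
- pot: bystander: loose dark steel pot, 90 mm across plus a small handle on either side, 80 mm high, beside the riser at the back. Origin: centre of its foot
- mug: bystander: loose white mug, 76 mm across plus a handle at its +y, 90 mm high, beside the riser at the back. Origin: centre of its foot
Not all that is in view belongs to the job. What is shaped like the block_b but blue or yellow is not meant.

How it is judged:
By the outcome, as a careful person would: the job done as asked, in the order asked, and still so for the second after the job is handed in, with the robot touching nothing.
It also fails if it takes over 72 s, if anything falls off the work surface, if the arm or the gripper's body presses on something with over 40 N, if the wrist force passes 120 N, or if a joint passes its speed limit or range.

## Working session

There is one attempt and no reset: what is moved stays moved. The work goes in short steps, Python scripts to look and compute and a tool call to move; the robot and the scene stay as the last step left them, time stands still between calls to the robot, and variables do not carry over. Pictures are saved under pics/ and viewed, about 8 in all and at most 12, crops included, and the job is handed in when it is done.

Besides the shell and the picture viewer there is one more tool, called after ">>>" as name([rows], argument=value, ...), one row to a line, values as JSON. move_arm: Moves the arm, as the interface text tells. Its arguments: {"type":"object","properties":{"moves":{"type":"array"}},"required":["moves"]}

```bash
mkdir -p pics; ls; cat > h.py <<'E'
from rig import arm
import numpy as np, cv2
def cap(n):
    p,d=arm.camera(n); np.savez('/tmp/%s.npz'%n,p=p,d=d); return p,d
def world(n,d):
    m=arm.camera_model(n); v,u=np.mgrid[:d.shape[0],:d.shape[1]]
    c=np.stack([(u-m['cx'])/m['fx']*d,(v-m['cy'])/m['fy']*d,d],-1)
    return (c-np.array(m['t']))@np.array(m['R'])
E
python3 - <<'E'
from h import *
for n in('top','scene'):
    p,d=cap(n); cv2.imwrite(f'pics/{n}0.png',p)
    m=arm.camera_model(n); print(n,m['fx'],-np.array(m['R']).T@m['t'],np.round(m['R'],2).tolist())
print(arm.state())
E
```

```text
pics
top 519.15180942465 [ 0.30186694 -0.06607453  1.33155282] [[0.01, -1.0, 0.01], [-0.99, -0.01, -0.12], [0.12, -0.01, -0.99]]
scene 405.35247355182423 [1.16340004 0.5983411  0.86060888] [[-0.69, 0.72, -0.0], [0.47, 0.44, -0.76], [-0.55, -0.53, -0.65]]
{'time_s': 0.1, 'joints': array([-1.43236939e+00,  2.77073256e-01, -2.77645524e-02,  1.26801038e+00,
       -7.40621696e-06,  1.46740118e+00]), 'qvel': array([-0.00230953, -0.00096531,  0.00355608, -0.00086547,  0.0006906 ,
       -0.00087135]), 'tau': array([ 7.53018994e-04, -4.46709073e+01,  2.96128786e+01,  8.46204290e-03,
       -6.66759865e-05,  2.33183989e-06]), 'position': array([ 0.14956861, -0.60615055,  0.25525153]), 'tcp_rot': array([ 9.92698638e-01,  1.20616588e-01, -2.16717253e-05, -1.02570924e-03]), 'contact_force': array([ 0.85917039, -0.3819406 , -0.07100217]), 'torque': array([ 0.04041526, -0.00254314, -0.00399407]), 'grip_width': 0.08535091878729774}
```

View pics/top0.png

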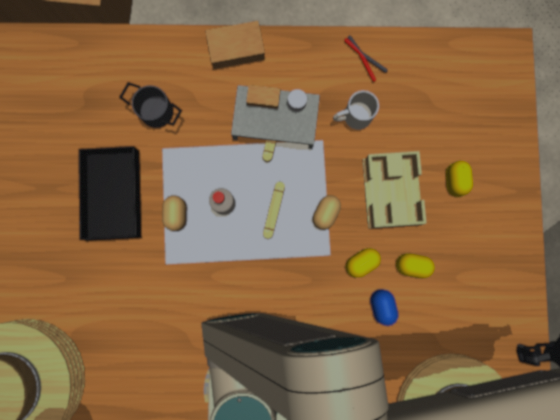

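View pics/scene0.png

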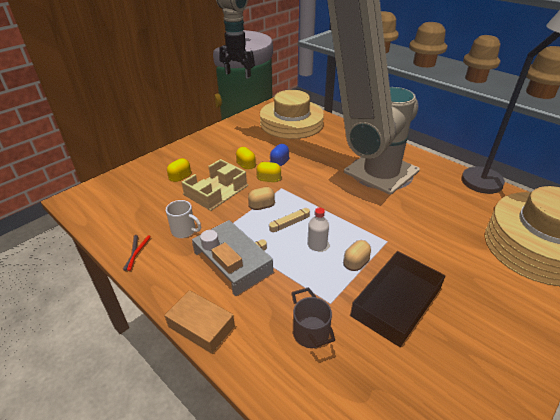

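Pieces, top view: the wooden blocks are at (174,212) and (327,212). Stick_b is at (274,210) and the end of stick_a at (268,151). Lookalikes to leave alone are yellow at (364,263), (416,265), (460,178) and blue at (385,307). The tray is at (395,190), the bin at (110,193), and the bottle at (222,201).

```bash
python3 - <<'E'
from h import *
z=np.load('/tmp/top.npz'); p,d=z['p'],z['d']; W=world('top',d)
print('table z',W[240:250,190:240,2].mean(), W[280,300],W[100,200])
def fit(name,u0,v0,u1,v1,zl,zh):
    w=W[v0:v1,u0:u1].reshape(-1,3); k=(w[:,2]>zl)&(w[:,2]<zh)&(d[v0:v1,u0:u1].ravel()>0); w=w[k]
    r=cv2.minAreaRect((w[:,:2]*1000).astype(np.float32))
    print(name,len(w),np.round(r[0],1),np.round(r[1],1),round(r[2],1),'zmax',np.round(np.percentile(w[:,2],[50,98])*1000,1))
    return w
fit('blkL',155,188,195,238,.025,.08)
fit('blkR',308,188,348,238,.025,.08)
fit('stickb',258,176,292,244,.012,.035)
fit('sticka',255,135,282,166,.012,.035)
fit('bottle',205,182,240,220,.03,.2)
fit('tray',355,145,432,235,.045,.07)
fit('bin',70,140,148,248,.045,.07)
fit('riser',225,80,330,150,.05,.065)
fit('pot',115,78,185,135,.06,.1)
fit('mug',328,85,385,135,.07,.11)
cv2.imwrite('pics/crop1.png',cv2.resize(p[75:275,60:460],None,fx=2,fy=2,interpolation=cv2.INTER_CUBIC))
E
```

```text
table z 0.0008704882854223177 [ 0.26912334 -0.12237052 -0.00256696] [0.73773135 0.14226633 0.00340172]
blkL 713 [435.8 197. ] [88.3 56.6] 1.0 zmax [53.4 62.8]
blkR 692 [ 439.6 -187.8] [55.2 88.9] 63.3 zmax [53.3 63.1]
stickb 581 [445.3 -53.9] [ 26.1 147.3] 76.4 zmax [24.  29.6]
sticka 209 [599.4 -39.6] [26.  55.2] 78.5 zmax [23.5 29.4]
bottle 531 [462.3  73.2] [58.1 58.4] 43.2 zmax [ 96.2 137.5]
tray 1351 [ 497.2 -360.1] [183.3 131. ] 4.1 zmax [57.8 63.3]
bin 813 [483.7 359.8] [230.9 143. ] 3.7 zmax [53.6 59.7]
riser 3245 [684.1 -56.6] [210.1 132.2] 83.3 zmax [57.2 62.7]
pot 626 [704.8 256.1] [158.2  89.9] 63.4 zmax [72.4 84.1]
mug 335 [ 691.9 -267.9] [74.9 93.9] 48.4 zmax [85.1 94.9]
```

View pics/crop1.png

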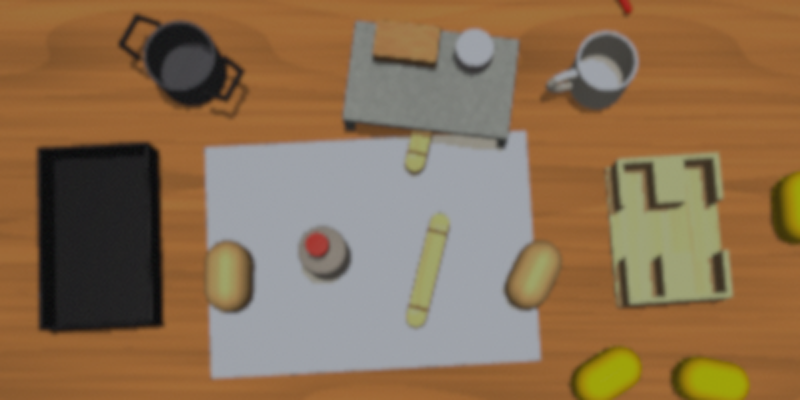

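```bash
cat >> h.py <<'E'
def plan(*wps):
    """wps: (x,y,z[mm], heading deg of tool x, mod 180) -> tool shift mm and turn from the pose now"""
    from scipy.spatial.transform import Rotation as R
    s=arm.state(); M=R.from_quat(s['tcp_rot']).as_matrix(); P=s['position']*1000
    psi=np.arctan2(M[1,0],M[0,0])
    print('t',round(s['time_s'],2),'P',P.round(1),'head',round(np.degrees(psi),1),'q6',s['joints'][5].round(2),'F',s['contact_force'].round(1),'w',round(s['grip_width']*1000,1))
    for x,y,z,h in wps:
        sh=M.T@(np.array([x,y,z])-P); q1=np.arctan2(y,x); best=None
        for k in(-1,0,1,2):
            t=np.radians(h)+k*np.pi; q6=q1+np.pi-t
            if abs(q6)<3.0:
                turn=s['joints'][0]-q1+q6-s['joints'][5]  # =dq6-dq1
                turn=(q6-s['joints'][5])-(q1-s['joints'][0])
                if best is None or abs(turn)<abs(best[0]): best=(turn,q6)
        print((x,y,z,h),'->',sh.round(1).tolist(),'turn',round(best[0],3),'q6',round(best[1],2))
E
python3 - <<'E'
from h import *
z=np.load('/tmp/top.npz'); d=z['d']; W=world('top',d).reshape(-1,3)*1000
def loc(c,a,w):
    a=np.radians(a); R=np.array([[np.cos(a),np.sin(a)],[-np.sin(a),np.cos(a)]]); return (w[:,:2]-c)@R.T
for ang in(2.5,4.1,5.5):
  l=loc([497.2,-360.1],ang,W); b=(abs(l[:,0])<105)&(abs(l[:,1])<90)
  m=b&(abs(l[:,0])>38)&(abs(l[:,0])<80)
  print(ang,'y',[(y,int(np.median(W[m&(l[:,1]>=y)&(l[:,1]<y+4),2]))) for y in range(-84,84,4)])
  for s in(-1,1):
    mm=b&(l[:,0]*s>38)&(W[:,2]>45)&(W[:,2]<66); print(s,np.percentile(l[mm,1],[1,99]).round(1))
  m=b&(abs(l[:,1])<17); print('x',[(x,int(np.median(W[m&(l[:,0]>=x)&(l[:,0]<x+4),2]))) for x in range(-104,104,4)])
plan((445,-54,120,-13.6),(400,-200,150,-13.6))
E
```

```text
return _methods._mean(a, axis=axis, dtype=dtype,
  ret = ret.dtype.type(ret / rcount)
Traceback (most recent call last):
ValueError: cannot convert float NaN to integer
```

```bash
python3 - <<'E'
from h import *
z=np.load('/tmp/top.npz'); d=z['d']; W=world('top',d).reshape(-1,3)*1000
def loc(c,a,w):
    a=np.radians(a); R=np.array([[np.cos(a),np.sin(a)],[-np.sin(a),np.cos(a)]]); return (w[:,:2]-c)@R.T
l=loc([497.2,-360.1],4.1,W); b=(abs(l[:,0])<105)&(abs(l[:,1])<90)
for s in(-1,1):
  m=b&(l[:,0]*s>40)&(l[:,0]*s<80)
  print('y',s,[(y,*np.percentile(np.r_[W[m&(l[:,1]>=y)&(l[:,1]<y+4),2],-9],[50,90]).astype(int)) for y in range(-84,84,4)])
m=b&(abs(l[:,1])<17); print('x',[(x,int(np.median(np.r_[-9,W[m&(l[:,0]>=x)&(l[:,0]<x+5),2]]))) for x in range(-100,100,5)])
plan((445,-54,120,-13.6),(400,-200,150,-13.6))
E
```

```text
y -1 [(-84, np.int64(1), np.int64(4)), (-80, np.int64(-1), np.int64(5)), (-76, np.int64(-9), np.int64(-9)), (-72, np.int64(-9), np.int64(-9)), (-68, np.int64(22), np.int64(47)), (-64, np.int64(57), np.int64(61)), (-60, np.int64(35), np.int64(57)), (-56, np.int64(8), np.int64(53)), (-52, np.int64(5), np.int64(9)), (-48, np.int64(6), np.int64(8)), (-44, np.int64(5), np.int64(11)), (-40, np.int64(6), np.int64(8)), (-36, np.int64(6), np.int64(9)), (-32, np.int64(-9), np.int64(-9)), (-28, np.int64(-9), np.int64(-9)), (-24, np.int64(-9), np.int64(-9)), (-20, np.int64(57), np.int64(60)), (-16, np.int64(58), np.int64(61)), (-12, np.int64(57), np.int64(60)), (-8, np.int64(57), np.int64(62)), (-4, np.int64(58), np.int64(61)), (0, np.int64(58), np.int64(61)), (4, np.int64(57), np.int64(59)), (8, np.int64(57), np.int64(61)), (12, np.int64(56), np.int64(59)), (16, np.int64(34), np.int64(57)), (20, np.int64(6), np.int64(8)), (24, np.int64(4), np.int64(7)), (28, np.int64(6), np.int64(9)), (32, np.int64(5), np.int64(7)), (36, np.int64(5), np.int64(8)), (40, np.int64(6), np.int64(9)), (44, np.int64(6
[... 1648 characters left out ...]
), np.int64(1)), (76, np.int64(0), np.int64(3)), (80, np.int64(0), np.int64(2))]
x [(-100, 0), (-95, 7), (-90, 58), (-85, 57), (-80, 58), (-75, 57), (-70, 57), (-65, 57), (-60, 59), (-55, 57), (-50, 56), (-45, 58), (-40, 58), (-35, 57), (-30, 7), (-25, 6), (-20, 5), (-15, 5), (-10, 5), (-5, 7), (0, 6), (5, 7), (10, 6), (15, 5), (20, 5), (25, 6), (30, 39), (35, 58), (40, 56), (45, 58), (50, 58), (55, 58), (60, 58), (65, 58), (70, 57), (75, 58), (80, 58), (85, 57), (90, 55), (95, -9)]
t 0.1 P [ 149.6 -606.2  255.3] head 13.9 q6 1.47 F [ 0.9 -0.4 -0.1] w 85.4
(445, -54, 120, -13.6) -> [419.0, -465.1, 136.3] turn -2.662 q6 0.12
(400, -200, 150, -13.6) -> [340.4, -334.1, 106.0] turn 0.479 q6 2.92
```

>>> move_arm([
  [-1,419,-465,136,-2.662],
  [-1,419,-465,136,-2.662],
  [-1,419,-465,136,-2.662],
  [-1,419,-465,136,-2.662],
  [-1,419,-465,136,-2.662],
  [-1,419,-465,136,-2.662],
  [-1,419,-465,136,-2.662],
  [-1,419,-465,136,-2.662],
])

```text
time_s: 0.9
position: [0.3341, -0.2601, 0.1709]
tcp_rot: [0.749, 0.662, 0.001, -0.0]
contact_force: [1.2, -0.9, 0.2]
grip_width: 0.0851
```

```bash
python3 - <<'E'
from h import *
plan((445,-54,110,-13.6))
E
```

```text
t 0.9 P [ 334.1 -260.1  170.9] head 82.9 q6 0.88 F [ 1.2 -0.9  0.2] w 85.1
(445, -54, 110, -13.6) -> [218.1, 84.6, 61.2] turn -1.457 q6 0.12
```

>>> move_arm([
  [-1,218,85,61,-1.457],
  [-1,218,85,61,-1.457],
  [-1,218,85,61,-1.457],
  [-1,218,85,61,-1.457],
  [-1,218,85,61,-1.457],
  [-1,218,85,61,-1.457],
  [-1,218,85,61,-1.457],
  [-1,218,85,61,-1.457],
])

```text
time_s: 1.7
position: [0.445, -0.0532, 0.1096]
tcp_rot: [0.244, 0.97, 0.001, -0.0]
contact_force: [0.2, 0.3, 0.7]
grip_width: 0.0851
```

```bash
python3 - <<'E'
from h import *
plan((445,-54,70,-13.6),(445,-54,29,-13.6))
E
```

```text
t 1.7 P [445.  -53.2 109.6] head 151.8 q6 0.23 F [0.2 0.3 0.7] w 85.1
(445, -54, 70, -13.6) -> [-0.4, -0.7, 39.6] turn -0.255 q6 0.12
(445, -54, 29, -13.6) -> [-0.5, -0.7, 80.6] turn -0.255 q6 0.12
```

>>> move_arm([
  [-1,0,-1,20,-0.255],
  [-1,0,-1,40,-0.255],
  [-1,0,-1,62,-0.255],
  [-1,0,-1,81,-0.255],
  [-1,0,-1,81,-0.255],
  [1,0,-1,81,-0.255],
  [1,0,-1,81,-0.255],
  [1,0,-1,81,-0.255],
])

```text
time_s: 2.5
position: [0.4456, -0.0543, 0.0297]
tcp_rot: [0.118, 0.993, 0.0, 0.001]
contact_force: [0.3, 0.6, -0.2]
grip_width: 0.0441
```

```bash
python3 - <<'E'
from h import *
plan((445,-54,40,-13.6),(445,-54,130,-13.6))
E
```

```text
t 2.5 P [445.6 -54.3  29.7] head 166.4 q6 -0.03 F [ 0.3  0.6 -0.2] w 44.1
(445, -54, 40, -13.6) -> [0.6, 0.2, -10.3] turn 0.0 q6 0.12
(445, -54, 130, -13.6) -> [0.5, 0.3, -100.3] turn 0.0 q6 0.12
```

>>> move_arm([
  [1,0,0,0,0],
  [1,0,0,0,0],
  [1,0,0,0,0],
  [1,0,0,0,0],
  [1,0,0,-20,0],
  [1,0,0,-50,0],
  [1,0,0,-85,0],
  [1,0,0,-100,0],
])

```text
time_s: 3.3
position: [0.4471, -0.0548, 0.1327]
tcp_rot: [0.118, 0.993, 0.0, 0.003]
contact_force: [0.6, -0.2, 0.1]
grip_width: 0.0246
```

```bash
python3 - <<'E'
from h import *
plan((500,-399.2,130,4.1),(494.6,-323.4,130,4.1))
E
```

```text
t 3.3 P [447.1 -54.8 132.7] head 166.4 q6 -0.03 F [ 0.6 -0.2  0.1] w 24.6
(500, -399.2, 130, 4.1) -> [-132.2, -322.4, 3.2] turn -0.308 q6 -0.75
(494.6, -323.4, 130, 4.1) -> [-109.2, -250.0, 3.2] turn -0.308 q6 -0.65
```

>>> move_arm([
  [1,-20,-48,3,-0.05],
  [1,-39,-95,3,-0.1],
  [1,-58,-142,3,-0.18],
  [1,-78,-190,3,-0.25],
  [1,-97,-237,3,-0.308],
  [1,-116,-284,3,-0.308],
  [1,-132,-322,3,-0.308],
  [1,-132,-322,3,-0.308],
])

```text
time_s: 4.1
position: [0.5012, -0.4057, 0.1305]
tcp_rot: [-0.033, 0.999, -0.003, 0.005]
contact_force: [-0.1, 1.1, -1.3]
grip_width: 0.0246
```

```bash
python3 - <<'E'
from h import *
p,d=cap('top'); cv2.imwrite('pics/b1.png',cv2.resize(p[120:260,250:450],None,fx=3.5,fy=3.5,interpolation=cv2.INTER_CUBIC))
plan((500,-399.2,60,4.1),(500,-399.2,37,4.1))
p,d=cap('scene'); cv2.imwrite('pics/b1s.png',cv2.resize(p[120:260,140:340],None,fx=3.5,fy=3.5,interpolation=cv2.INTER_CUBIC))
E
```

```text
t 4.15 P [ 500.2 -402.1  130. ] head -176.1 q6 -0.85 F [-0.3  1.2 -0.5] w 24.6
(500, -399.2, 60, 4.1) -> [0.5, 3.0, 70.0] turn -0.004 q6 -0.75
(500, -399.2, 37, 4.1) -> [0.6, 3.1, 93.0] turn -0.004 q6 -0.75
```

View pics/b1s.png

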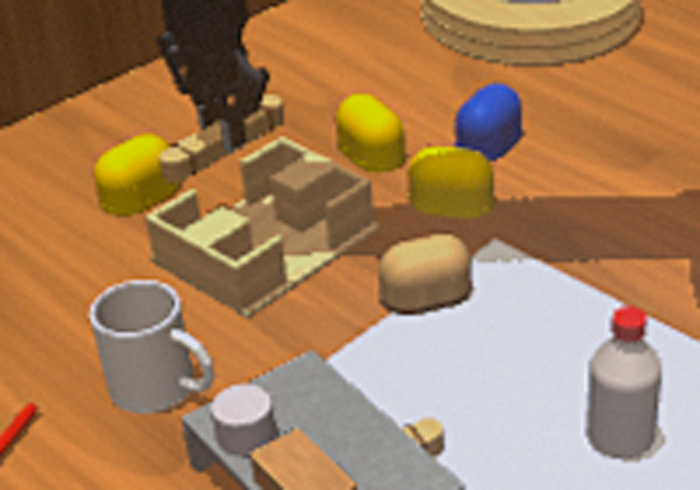

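Stick_b hangs level in the jaws at (220,140), above the tray's far slot, so I'm lowering it.

>>> move_arm([
  [1,0,3,15,-0.004],
  [1,0.5,3,35,-0.004],
  [1,0.5,3,55,-0.004],
  [1,0.5,3,70,-0.004],
  [1,0.5,3,80,-0.004],
  [1,0.5,3,87,-0.004],
  [1,0.5,3,91,-0.004],
  [1,0.5,3,93,-0.004],
])

```text
time_s: 5.0
position: [0.4995, -0.3966, 0.0369]
tcp_rot: [-0.037, 0.999, 0.0, 0.003]
contact_force: [-3.2, 4.4, 8.7]
grip_width: 0.025
```

```bash
python3 - <<'E'
from h import *
plan((500,-399.2,36,4.1))
E
```

```text
t 5.0 P [ 499.5 -396.6   36.9] head -175.8 q6 -0.85 F [-3.2  4.4  8.7] w 25.0
(500, -399.2, 36, 4.1) -> [-0.3, -2.6, 0.9] turn 0.002 q6 -0.75
```

>>> move_arm([
  [0.3,0,-1,0,0],
  [0,0,-2,0,0],
  [0,0,-2,0,0],
  [0,0,-2,-5,0],
  [0,0,-2,-25,0],
  [0,0,-2,-55,0],
  [-0.5,0,-2,-85,0],
  [-1,0,-2,-95,0],
])

```text
time_s: 5.8
position: [0.5009, -0.4005, 0.1362]
tcp_rot: [-0.037, 0.999, -0.002, 0.005]
contact_force: [0.7, -0.1, -0.3]
grip_width: 0.0702
```

```bash
python3 - <<'E'
from h import *
plan((592,-38,130,-11.5),(592,-38,29,-11.5))
E
```

```text
t 5.8 P [ 500.9 -400.5  136.2] head -175.8 q6 -0.85 F [ 0.7 -0.1 -0.3] w 70.2
(592, -38, 130, -11.5) -> [-117.4, 354.9, 5.6] turn 0.274 q6 0.14
(592, -38, 29, -11.5) -> [-116.3, 355.4, 106.6] turn 0.274 q6 0.14
```

>>> move_arm([
  [-1,-16,48,5,0.05],
  [-1,-32,95,5,0.1],
  [-1,-48,142,5,0.15],
  [-1,-63,190,5,0.2],
  [-1,-79,238,5,0.274],
  [-1,-95,285,5,0.274],
  [-1,-110,332,5,0.274],
  [-1,-117,355,5,0.274],
])

```text
time_s: 6.6
position: [0.5917, -0.0341, 0.1303]
tcp_rot: [0.098, 0.995, -0.001, 0.005]
contact_force: [0.4, -0.6, 0.4]
grip_width: 0.0854
```

```bash
python3 - <<'E'
from h import *
p,d=cap('scene'); cv2.imwrite('pics/a1s.png',cv2.resize(p[110:310,120:340],None,fx=3,fy=3,interpolation=cv2.INTER_CUBIC))
W=world('scene',d); c=cv2.cvtColor(p,cv2.COLOR_BGR2HSV)
m=(W[...,0]>.54)&(W[...,0]<.63)&(W[...,1]>-.08)&(W[...,1]<0)&(W[...,2]>.012)&(W[...,2]<.032)
w=W[m]*1000; print(len(w),cv2.minAreaRect(w[:,:2].astype(np.float32)),w[:,2].max())
p,d=cap('top')
l=world('top',d).reshape(-1,3)*1000
a=np.radians(4.1); q=(l[:,:2]-[500,-399.2])@np.array([[np.cos(a),-np.sin(a)],[np.sin(a),np.cos(a)]])
k=(abs(q[:,0])<95)&(abs(q[:,1])<17)&(l[:,2]>18)&(l[:,2]<45); 
r=cv2.minAreaRect(q[k].astype(np.float32)); print('stick_b in slot',r,np.percentile(l[k,2],[5,50,95]))
plan((592,-38,60,-11.5),(592,-38,29,-11.5))
E
```

```text
75 ((589.0408325195312, -37.69012451171875), (26.559974670410156, 29.32264518737793), 79.41390991210938) 29.233415403608287
stick_b in slot ((-2.8195877075195312, -0.17127418518066406), (33.78461837768555, 177.7345733642578), 89.82909393310547) [23.97122789 30.05927585 34.68505943]
t 6.7 P [591.7 -34.5 130.2] head 168.8 q6 0.03 F [-0.8 -0.6 -0.9] w 85.5
(592, -38, 60, -11.5) -> [-0.2, -3.3, 70.3] turn 0.005 q6 0.14
(592, -38, 29, -11.5) -> [0.2, -3.2, 101.3] turn 0.005 q6 0.14
```

View pics/a1s.png

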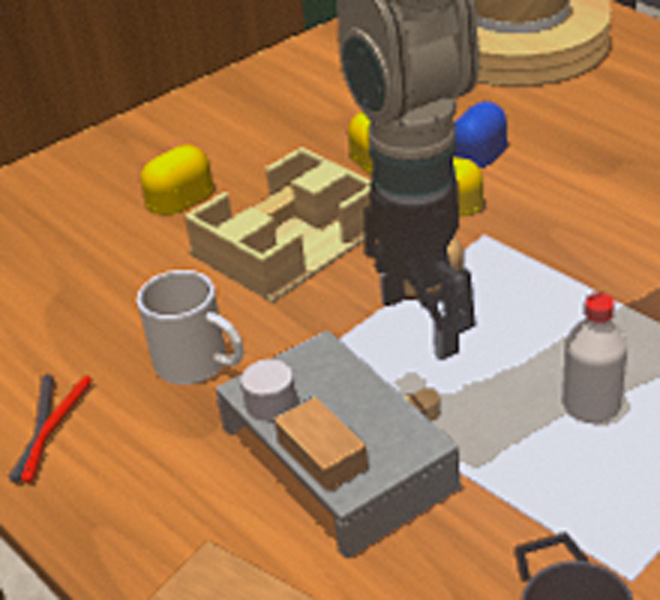

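Stick_b lies flat in its slot: its top measures 30 mm, as it should. The open gripper is above the end of stick_a at (420,400).

>>> move_arm([
  [-1,0,-3,30,0],
  [-1,0,-3,60,0],
  [-1,0,-3,85,0],
  [-1,0,-3,101,0],
  [-1,0,-3,101,0],
  [1,0,-3,101,0],
  [1,0,-3,101,0],
  [1,0,-3,101,0],
])

```text
time_s: 7.5
position: [0.5933, -0.0383, 0.0307]
tcp_rot: [0.098, 0.995, -0.001, 0.007]
contact_force: [-0.3, -0.4, -0.5]
grip_width: 0.044
```

>>> move_arm([
  [1,0,0,0,0],
  [1,0,0,0,0],
  [1,0,0,0,0],
  [1,0,0,0,0],
  [1,0,0,0,0],
  [1,3,0,0,0],
  [1,8,0,0,0],
  [1,15,0,0,0],
])

```text
time_s: 8.3
position: [0.5814, -0.0358, 0.032]
tcp_rot: [0.098, 0.995, -0.002, 0.01]
contact_force: [4.2, -1.3, 6.6]
grip_width: 0.0243
```

```bash
python3 - <<'E'
from h import *
plan((592-117.6,-38+23.9,29,-11.5))
E
```

```text
t 8.3 P [581.4 -35.8  32. ] head 168.8 q6 0.02 F [ 4.2 -1.3  6.6] w 24.3
(474.4, -14.100000000000001, 29, -11.5) -> [109.2, 0.5, 0.8] turn 0.005 q6 0.17
```

>>> move_arm([
  [1,12,0,0,0],
  [1,27,0,0,0],
  [1,42,0,0,0],
  [1,58,0,0,0],
  [1,74,0,0,0],
  [1,90,0,0,0],
  [1,105,0,0,0],
  [1,112,0,0,0],
])

```text
time_s: 9.1
position: [0.4747, -0.0145, 0.0321]
tcp_rot: [0.098, 0.995, -0.002, 0.014]
contact_force: [6.6, -1.0, 9.1]
grip_width: 0.0246
```

```bash
python3 - <<'E'
from h import *
plan((530,-27,29,-11.5))
p,d=cap('top'); W=world('top',d)
m=(W[...,0]>.40)&(W[...,0]<.618)&(W[...,1]>-.11)&(W[...,1]<.04)&(W[...,2]>.012)&(W[...,2]<.035)
w=W[m]*1000; print(len(w),cv2.minAreaRect(w[:,:2].astype(np.float32)))
cv2.imwrite('pics/a2.png',cv2.resize(p[100:260,190:350],None,fx=3.5,fy=3.5,interpolation=cv2.INTER_CUBIC))
E
```

```text
t 9.1 P [474.7 -14.5  32.1] head 168.8 q6 0.03 F [ 6.6 -1.   9.1] w 24.6
(530, -27, 29, -11.5) -> [-56.6, -1.5, 4.7] turn 0.005 q6 0.15
47 ((589.7523803710938, -37.3302116394043), (15.436673164367676, 23.208271026611328), 1.638350486755371)
```

View pics/a2.png

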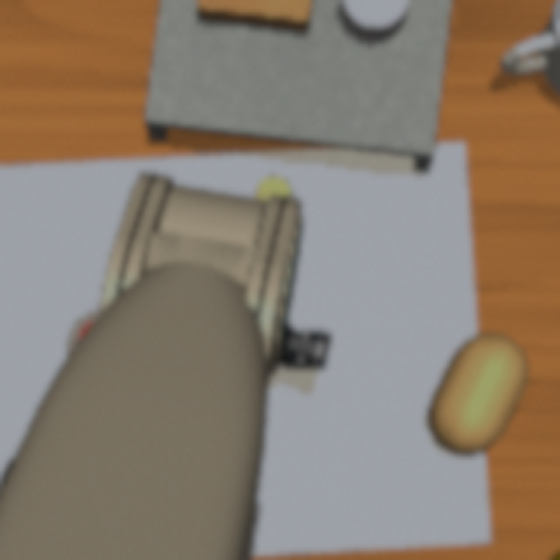

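Stick_a is out. Its far end shows at (272,185), clear of the riser's front edge at about row 150. Next I release it, rise and regrip at the middle.

>>> move_arm([
  [0,0,0,0,0],
  [0,0,0,0,0],
  [-0.3,0,0,0,0],
  [-0.3,0,0,-10,0],
  [-0.3,0,0,-40,0],
  [-0.3,0,0,-80,0],
  [-1,0,0,-120,0],
  [-1,0,0,-150,0],
])

```text
time_s: 9.95
position: [0.4697, -0.0131, 0.1844]
tcp_rot: [0.098, 0.995, -0.002, 0.014]
contact_force: [0.5, 1.0, -1.0]
grip_width: 0.0817
```

```bash
python3 - <<'E'
from h import *
p,d=cap('scene'); W=world('scene',d)
m=(W[...,0]>.42)&(W[...,0]<.618)&(W[...,1]>-.11)&(W[...,1]<.03)&(W[...,2]>.012)&(W[...,2]<.032)
w=W[m]*1000; print(len(w),cv2.minAreaRect(w[:,:2].astype(np.float32)))
p,d=cap('top'); W=world('top',d)
m=(W[...,0]>.42)&(W[...,0]<.618)&(W[...,1]>-.11)&(W[...,1]<.03)&(W[...,2]>.012)&(W[...,2]<.032)
w=W[m]*1000; print(len(w),cv2.minAreaRect(w[:,:2].astype(np.float32)))
plan((527,-25,80,-11.5),(527,-25,29,-11.5))
E
```

```text
412 ((526.2403564453125, -27.75665283203125), (32.519989013671875, 148.86900329589844), 76.73890686035156)
1 ((573.9083251953125, -77.34468078613281), (0.0, 0.0), 0.0)
t 10.05 P [472.7 -13.6 186.9] head 168.8 q6 0.03 F [ 0.6 -0.4  0.3] w 85.1
(527, -25, 80, -11.5) -> [-51.6, -0.6, 108.9] turn 0.005 q6 0.15
(527, -25, 29, -11.5) -> [-49.7, -0.6, 159.8] turn 0.005 q6 0.15
```

>>> move_arm([
  [-1,-25,-1,45,0.015],
  [-1,-51,-1,90,0.015],
  [-1,-51,-1,115,0.015],
  [-1,-50,-1,140,0.015],
  [-1,-50,-1,155,0.015],
  [-1,-50,-1,159,0.015],
  [1,-50,-1,159,0.015],
  [1,-50,-1,159,0.015],
])

```text
time_s: 10.85
position: [0.5275, -0.0255, 0.0304]
tcp_rot: [0.105, 0.994, -0.002, 0.018]
contact_force: [0.7, -0.4, 0.6]
grip_width: 0.0592
```

>>> move_arm([
  [1,0,0,0,0],
  [1,0,0,0,0],
  [1,0,0,0,0],
  [1,0,0,0,0],
  [1,0,0,0,0],
  [1,0,0,-10,0],
  [1,0,0,-40,0],
  [1,0,0,-80,0],
])

```text
time_s: 11.65
position: [0.5219, -0.0244, 0.1093]
tcp_rot: [0.105, 0.994, -0.002, 0.015]
contact_force: [1.3, -0.1, -1.7]
grip_width: 0.0242
```

```bash
python3 - <<'E'
from h import *
plan((494.6,-323.4,135,4.1))
E
```

```text
t 11.65 P [521.9 -24.4 109.3] head 167.9 q6 0.04 F [ 1.3 -0.1 -1.7] w 24.2
(494.6, -323.4, 135, 4.1) -> [-36.5, -298.1, -24.6] turn -0.282 q6 -0.65
```

>>> move_arm([
  [1,-5,-40,-20,-0.05],
  [1,-10,-85,-25,-0.1],
  [1,-16,-130,-25,-0.15],
  [1,-22,-178,-25,-0.2],
  [1,-28,-225,-25,-0.25],
  [1,-33,-270,-25,-0.282],
  [1,-36,-298,-25,-0.282],
  [1,-36,-298,-25,-0.282],
])

```text
time_s: 12.45
position: [0.4938, -0.3273, 0.1359]
tcp_rot: [-0.033, 0.999, -0.005, 0.015]
contact_force: [1.0, 0.0, -0.5]
grip_width: 0.0248
```

```bash
python3 - <<'E'
from h import *
p,d=cap('scene'); cv2.imwrite('pics/a3.png',cv2.resize(p[100:260,140:300],None,fx=3.5,fy=3.5,interpolation=cv2.INTER_CUBIC))
plan((494.6,-323.4,36,4.1))
E
```

```text
t 12.5 P [ 493.6 -324.9  135.6] head -176.1 q6 -0.77 F [ 0.4  0.7 -0.5] w 24.9
(494.6, -323.4, 36, 4.1) -> [1.8, 2.3, 99.6] turn -0.003 q6 -0.65
```

View pics/a3.png

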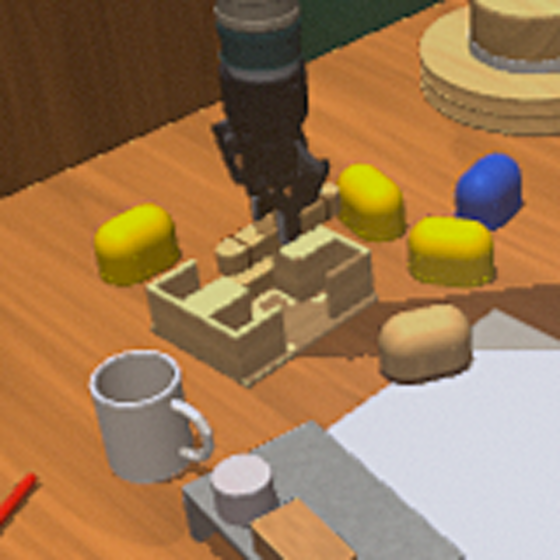

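Stick_a hangs level at (280,220), above the +y slot, so I'm lowering it.

>>> move_arm([
  [1,0,2,15,0],
  [1,1,2,35,0],
  [1,1,2,58,0],
  [1,2,2,75,0],
  [1,2,2,86,0],
  [1,2,2,93,0],
  [1,2,2,97,0],
  [1,2,2,99.5,0],
])

```text
time_s: 13.3
position: [0.4944, -0.3231, 0.0377]
tcp_rot: [-0.034, 0.999, -0.003, 0.015]
contact_force: [-8.5, 5.2, 23.4]
grip_width: 0.0246
```

```bash
python3 - <<'E'
from h import *
plan((494.6,-323.4,36,4.1))
E
```

```text
t 13.3 P [ 494.4 -323.1   37.7] head -176.0 q6 -0.76 F [-8.5  5.2 23.4] w 24.6
(494.6, -323.4, 36, 4.1) -> [-0.2, -0.3, 1.7] turn -0.003 q6 -0.65
```

>>> move_arm([
  [0.3,0,0,-0.5,0],
  [0,0,0,-0.5,0],
  [0,0,0,-0.5,0],
  [0,0,0,-5,0],
  [0,0,0,-25,0],
  [0,0,0,-55,0],
  [-0.5,0,0,-85,0],
  [-1,0,0,-110,0],
])

```text
time_s: 14.1
position: [0.4914, -0.3229, 0.1496]
tcp_rot: [-0.034, 0.999, -0.004, 0.015]
contact_force: [-0.6, -0.1, -1.4]
grip_width: 0.07
```

```bash
python3 - <<'E'
from h import *
plan((439.6,-187.8,150,-26.7))
p,d=cap('scene'); W=world('scene',d).reshape(-1,3)*1000; 
a=np.radians(4.1)
for c in([494.6,-323.4],[500,-399.2]):
    q=(W[:,:2]-c)@np.array([[np.cos(a),-np.sin(a)],[np.sin(a),np.cos(a)]])
    k=(abs(q[:,0])<28)&(abs(q[:,1])<16)&(W[:,2]>15)&(W[:,2]<45); print(k.sum(),np.percentile(q[k,1],[2,98]),np.percentile(W[k,2],[50,80]))
E
```

```text
t 14.1 P [ 491.4 -322.9  149.6] head -176.0 q6 -0.77 F [-0.6 -0.1 -1.4] w 70.0
(439.6, -187.8, 150, -26.7) -> [42.3, 138.3, -2.8] turn 0.535 q6 0.06
99 [-14.60717064  13.57857256] [30.52221451 32.53936665]
70 [-11.36246788  15.73231658] [31.42457393 33.71879301]
```

>>> move_arm([
  [-1,14,46,-3,0.14],
  [-1,28,92,-3,0.28],
  [-1,42,138,-3,0.42],
  [-1,42,138,-3,0.535],
  [-1,42,138,-3,0.535],
  [-1,42,138,25,0.535],
  [-1,42,138,50,0.535],
  [-1,42,138,55,0.535],
])

```text
time_s: 14.95
position: [0.443, -0.1903, 0.0937]
tcp_rot: [0.23, 0.973, -0.001, 0.017]
contact_force: [-1.0, 1.3, -1.4]
grip_width: 0.0855
```

```bash
python3 - <<'E'
from h import *
plan((439.6,-187.8,31,-26.7))
p,d=cap('scene'); cv2.imwrite('pics/c1.png',cv2.resize(p[100:260,180:340],None,fx=3.5,fy=3.5,interpolation=cv2.INTER_CUBIC))
E
```

```text
t 14.95 P [ 443.  -190.3   93.7] head 153.4 q6 -0.08 F [-1.   1.3 -1.4] w 85.5
(439.6, -187.8, 31, -26.7) -> [6.3, 0.3, 62.6] turn 0.001 q6 0.06
```

View pics/c1.png

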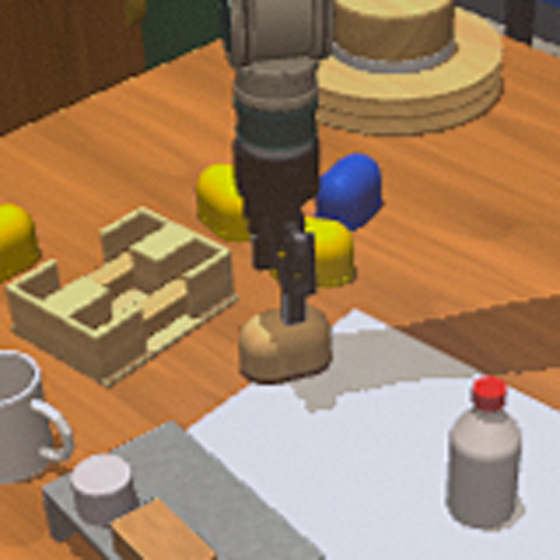

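Both sticks are in their slots at (115,275) and (165,300). The gripper straddles the wooden block at (285,345), with the yellow ones clear behind it.

>>> move_arm([
  [-1,6,0,25,0],
  [-1,6,0,45,0],
  [-1,6,0,58,0],
  [-1,6,0,63,0],
  [-1,6,0,63,0],
  [1,6,0,63,0],
  [1,6,0,63,0],
  [1,6,0,63,0],
])

```text
time_s: 15.8
position: [0.4413, -0.1891, 0.0323]
tcp_rot: [0.23, 0.973, -0.001, 0.019]
contact_force: [0.3, 0.4, 5.5]
grip_width: 0.0551
```

>>> move_arm([
  [1,0,0,0,0],
  [1,0,0,0,0],
  [1,0,0,0,0],
  [1,0,0,-15,0],
  [1,0,0,-50,0],
  [1,0,0,-95,0],
  [1,0,0,-140,0],
  [1,0,0,-175,0],
])

```text
time_s: 16.6
position: [0.4351, -0.1873, 0.2095]
tcp_rot: [0.23, 0.973, -0.001, 0.019]
contact_force: [1.1, 0.3, -1.8]
grip_width: 0.0547
```

```bash
python3 - <<'E'
from h import *
plan((535.6,363.2,200,3.7))
E
```

```text
t 16.6 P [ 435.1 -187.3  209.5] head 153.4 q6 -0.08 F [ 1.1  0.3 -1.8] w 54.7
(535.6, 363.2, 200, 3.7) -> [157.2, 537.1, 7.1] turn -0.529 q6 0.53
```

>>> move_arm([
  [1,13,45,0,-0.06],
  [1,26,90,0,-0.12],
  [1,39,134,2,-0.18],
  [1,52,178,2,-0.24],
  [1,65,222,3,-0.3],
  [1,79,268,4,-0.36],
  [1,92,315,5,-0.42],
  [1,105,360,5,-0.46],
])

```text
time_s: 17.4
position: [0.5022, 0.1835, 0.2023]
tcp_rot: [0.001, 1.0, -0.006, 0.018]
contact_force: [1.3, -0.6, -1.2]
grip_width: 0.055
```

```bash
python3 - <<'E'
from h import *
plan((535.6,363.2,140,3.7))
E
```

```text
t 17.4 P [502.2 183.5 202.3] head 179.9 q6 0.24 F [ 1.3 -0.6 -1.2] w 55.0
(535.6, 363.2, 140, 3.7) -> [-30.7, 180.5, 61.3] turn -0.067 q6 0.53
```

>>> move_arm([
  [1,-8,40,0,-0.067],
  [1,-15,85,10,-0.067],
  [1,-23,130,25,-0.067],
  [1,-31,170,45,-0.067],
  [1,-31,180,61,-0.067],
  [1,-31,180,61,-0.067],
  [1,-31,180,61,-0.067],
  [1,-31,180,61,-0.067],
])

```text
time_s: 18.2
position: [0.536, 0.3616, 0.1411]
tcp_rot: [-0.032, 0.999, -0.006, 0.018]
contact_force: [-0.1, 0.7, -1.7]
grip_width: 0.0551
```

```bash
python3 - <<'E'
from h import *
plan((535.6,363.2,37.5,3.7))
p,d=cap('scene'); cv2.imwrite('pics/d1.png',cv2.resize(p[180:360,260:460],None,fx=3.5,fy=3.5,interpolation=cv2.INTER_CUBIC))
E
```

```text
t 18.2 P [536.  361.6 141.1] head -176.4 q6 0.44 F [-0.1  0.7 -1.7] w 55.1
(535.6, 363.2, 37.5, 3.7) -> [4.0, 3.1, 103.5] turn -0.001 q6 0.53
```

View pics/d1.png

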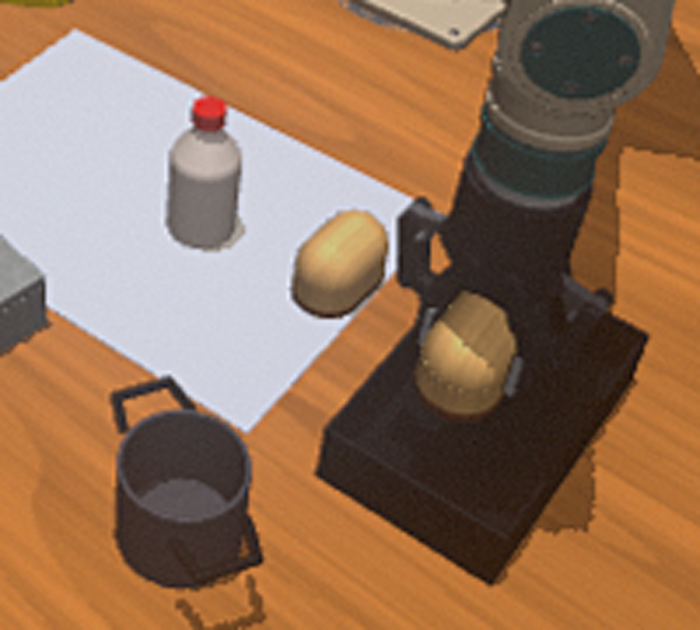

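The block is held dome up over the bin at (465,355), so I'm lowering it.

>>> move_arm([
  [1,1,1,20,0],
  [1,2,3,45,0],
  [1,3,3,68,0],
  [1,4,3,83,0],
  [1,4,3,92,0],
  [1,4,3,98,0],
  [1,4,3,101,0],
  [1,4,3,103,0],
])

```text
time_s: 19.05
position: [0.5367, 0.3635, 0.039]
tcp_rot: [-0.031, 0.999, -0.006, 0.019]
contact_force: [0.5, -0.1, -1.3]
grip_width: 0.0547
```

```bash
python3 - <<'E'
from h import *
plan((535.6,363.2,37,3.7))
E
```

```text
t 19.05 P [536.7 363.5  39. ] head -176.4 q6 0.44 F [ 0.5 -0.1 -1.3] w 54.7
(535.6, 363.2, 37, 3.7) -> [1.2, -0.2, 2.0] turn -0.001 q6 0.53
```

>>> move_arm([
  [1,0,0,1.5,0],
  [1,0,0,2.5,0],
  [-0.3,0,0,2.5,0],
  [-0.7,0,0,2.5,0],
  [-0.8,0,0,2.5,0],
  [-0.8,0,0,-10,0],
  [-0.8,0,0,-45,0],
  [-0.8,0,0,-85,0],
])

```text
time_s: 19.85
position: [0.5321, 0.3637, 0.1238]
tcp_rot: [-0.032, 0.999, -0.007, 0.017]
contact_force: [0.5, -0.0, 0.9]
grip_width: 0.077
```

```bash
python3 - <<'E'
from h import *
plan((435.8,197,130,1),(435.8,197,31,1))
E
```

```text
t 19.85 P [532.1 363.7 123.8] head -176.4 q6 0.45 F [ 0.5 -0.   0.9] w 77.0
(435.8, 197, 130, 1) -> [106.4, -160.4, -7.5] turn 0.046 q6 0.41
(435.8, 197, 31, 1) -> [109.8, -159.0, 91.4] turn 0.046 q6 0.41
```

>>> move_arm([
  [-1,20,-30,-15,0.046],
  [-1,46,-70,-15,0.046],
  [-1,73,-110,-15,0.046],
  [-1,98,-147,-12,0.046],
  [-1,106,-160,-5,0.046],
  [-1,107,-160,10,0.046],
  [-1,107,-160,30,0.046],
  [-1,107,-160,30,0.046],
])

```text
time_s: 20.65
position: [0.4346, 0.1961, 0.0912]
tcp_rot: [-0.008, 1.0, -0.007, 0.016]
contact_force: [-1.0, -0.4, -1.1]
grip_width: 0.0855
```

```bash
python3 - <<'E'
from h import *
plan((435.8,197,31,1))
E
```

```text
t 20.65 P [434.6 196.1  91.2] head -179.0 q6 0.28 F [-1.  -0.4 -1.1] w 85.5
(435.8, 197, 31, 1) -> [0.6, 1.7, 60.2] turn -0.001 q6 0.41
```

>>> move_arm([
  [-1,1,2,25,0],
  [-1,1,2,45,0],
  [-1,1,2,56,0],
  [-1,1,2,60,0],
  [-1,1,2,60,0],
  [1,1,2,60,0],
  [1,1,2,60,0],
  [1,1,2,60,0],
])

```text
time_s: 21.45
position: [0.4367, 0.1978, 0.0325]
tcp_rot: [-0.008, 1.0, -0.006, 0.017]
contact_force: [-0.2, -0.3, 6.1]
grip_width: 0.0549
```

>>> move_arm([
  [1,0,0,0,0],
  [1,0,0,0,0],
  [1,0,0,0,0],
  [1,0,0,-15,0],
  [1,0,0,-40,0],
  [1,0,0,-75,0],
  [1,0,0,-110,0],
  [1,0,0,-120,0],
])

```text
time_s: 22.25
position: [0.4348, 0.2, 0.1558]
tcp_rot: [-0.008, 1.0, -0.005, 0.02]
contact_force: [-0.4, 0.0, -1.4]
grip_width: 0.0551
```

```bash
python3 - <<'E'
from h import *
plan((431.8,356.4,150,3.7))
E
```

```text
t 22.25 P [434.8 200.  155.8] head -179.0 q6 0.29 F [-0.4  0.  -1.4] w 55.1
(431.8, 356.4, 150, 3.7) -> [0.6, 156.5, 4.0] turn -0.048 q6 0.63
```

>>> move_arm([
  [1,0,40,4,-0.02],
  [1,0,80,4,-0.048],
  [1,0,120,4,-0.048],
  [1,0,150,4,-0.048],
  [1,0,156,4,-0.048],
  [1,0,156,4,-0.048],
  [1,0,156,4,-0.048],
  [1,0,156,4,-0.048],
])

```text
time_s: 23.05
position: [0.4319, 0.3545, 0.1493]
tcp_rot: [-0.032, 0.999, -0.007, 0.019]
contact_force: [-0.6, -0.2, -2.3]
grip_width: 0.055
```

```bash
python3 - <<'E'
from h import *
plan((431.8,356.4,37.5,3.7))
p,d=cap('scene'); W=world('scene',d)
m=(W[...,0]>.47)&(W[...,0]<.59)&(W[...,1]>.30)&(W[...,1]<.42)&(W[...,2]>.02)&(W[...,2]<.075)&(cv2.cvtColor(p,cv2.COLOR_BGR2HSV)[...,2]>90)
w=W[m]*1000; print(len(w),cv2.minAreaRect(w[:,:2].astype(np.float32)),np.percentile(w[:,2],98))
cv2.imwrite('pics/d2.png',cv2.resize(p[180:360,260:460],None,fx=3.5,fy=3.5,interpolation=cv2.INTER_CUBIC))
E
```

```text
t 23.05 P [431.9 354.5 149.3] head -176.4 q6 0.52 F [-0.6 -0.2 -2.3] w 55.0
(431.8, 356.4, 37.5, 3.7) -> [4.3, 3.5, 111.7] turn -0.001 q6 0.63
675 ((540.64599609375, 363.44659423828125), (82.58222198486328, 52.35905456542969), 3.834534168243408) 67.27524709620579
```

View pics/d2.png

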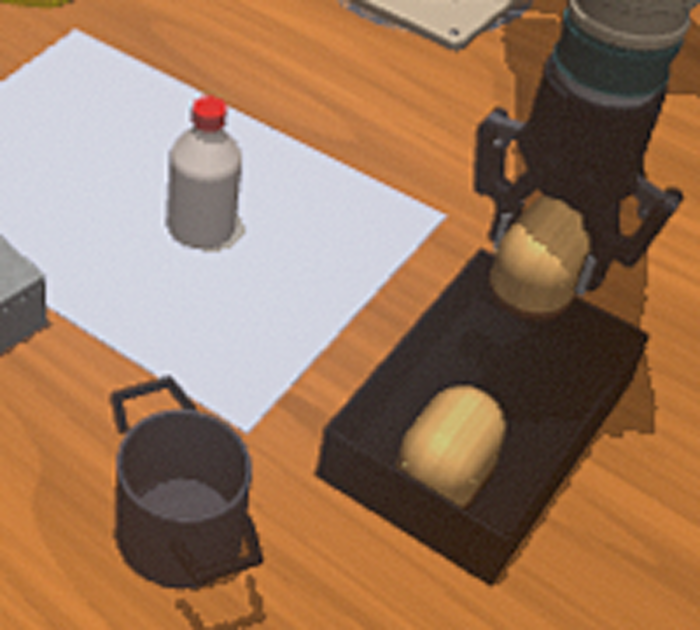

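The first block sits dome up at the bin's far end (455,440). The second is held at (540,255), so I'm lowering it.

>>> move_arm([
  [1,1,1,25,0],
  [1,2,3,52,0],
  [1,3,3,75,0],
  [1,4,3,90,0],
  [1,4,3,100,0],
  [1,4,3,106,0],
  [1,4,3,109,0],
  [1,4,3,111,0],
])

```text
time_s: 23.9
position: [0.433, 0.3563, 0.039]
tcp_rot: [-0.031, 0.999, -0.006, 0.02]
contact_force: [0.5, -1.4, -0.8]
grip_width: 0.055
```

```bash
python3 - <<'E'
from h import *
plan((431.8,356.4,37.5,3.7))
E
```

```text
t 23.9 P [433.  356.3  39. ] head -176.4 q6 0.52 F [ 0.5 -1.4 -0.8] w 55.0
(431.8, 356.4, 37.5, 3.7) -> [1.2, 0.2, 1.4] turn -0.001 q6 0.63
```

>>> move_arm([
  [1,0,0,1.5,0],
  [1,0,0,2.5,0],
  [-0.3,0,0,2.5,0],
  [-0.7,0,0,2.5,0],
  [-0.8,0,0,2.5,0],
  [-0.8,0,0,-10,0],
  [-0.8,0,0,-45,0],
  [-0.8,0,0,-85,0],
])

```text
time_s: 24.7
position: [0.4283, 0.3564, 0.1241]
tcp_rot: [-0.031, 0.999, -0.007, 0.019]
contact_force: [1.2, -0.2, 0.0]
grip_width: 0.0767
```

>>> move_arm([
  [-0.8,0,0,-40,0],
  [-0.8,0,0,-80,0],
  [-0.8,0,0,-120,0],
  [-0.8,0,-40,-150,0],
  [-0.8,0,-85,-150,0],
  [-0.8,0,-130,-150,0],
  [-0.8,0,-170,-150,0],
  [-0.8,0,-170,-150,0],
])

```text
time_s: 25.5
position: [0.4331, 0.1852, 0.2778]
tcp_rot: [-0.029, 0.999, -0.008, 0.019]
contact_force: [0.4, -0.0, 0.0]
grip_width: 0.0768
```

```bash
python3 - <<'E'
from h import *
p,d=cap('scene'); cv2.imwrite('pics/f1.png',cv2.resize(p[110:390,110:460],None,fx=2.1,fy=2.1,interpolation=cv2.INTER_CUBIC))
W=world('scene',d); 
for x0,x1 in((.375,.483),(.485,.60)):
    m=(W[...,0]>x0)&(W[...,0]<x1)&(W[...,1]>.30)&(W[...,1]<.42)&(W[...,2]>.02)&(W[...,2]<.08)&(cv2.cvtColor(p,cv2.COLOR_BGR2HSV)[...,2]>90)
    w=W[m]*1000; print(len(w),cv2.minAreaRect(w[:,:2].astype(np.float32)),np.percentile(w[:,2],98))
p,d=cap('top'); W=world('top',d)
for n,a,b,c,e,l,h in(('bottle',.41,.52,.02,.13,.03,.2),('pot',.60,.82,.16,.36,.06,.1),('mug',.62,.77,-.34,-.2,.07,.11)):
    m=(W[...,0]>a)&(W[...,0]<b)&(W[...,1]>c)&(W[...,1]<e)&(W[...,2]>l)&(W[...,2]<h); w=W[m]*1000
    print(n,cv2.minAreaRect(w[:,:2].astype(np.float32)))
l=W.reshape(-1,3)*1000;a=np.radians(4.1)
for c in([494.6,-323.4],[500,-399.2]):
    q=(l[:,:2]-c)@np.array([[np.cos(a),-np.sin(a)],[np.sin(a),np.cos(a)]])
    k=(abs(q[:,0])<90)&(abs(q[:,1])<14)&(l[:,2]>20)&(l[:,2]<50)
    print('stick top z by x',[np.median(l[k&(abs(q[:,0]-x)<12),2]).round(1) for x in(-60,-30,0,30,60)])
E
```

```text
615 ((438.7090759277344, 356.5545654296875), (83.45891571044922, 52.468772888183594), 3.3803133964538574) 67.53237213376754
676 ((541.2691650390625, 363.4789733886719), (81.07486724853516, 53.22846221923828), 2.7602999210357666) 67.26844705273568
bottle ((462.0015869140625, 72.94656372070312), (57.94524002075195, 58.372657775878906), 43.91010284423828)
pot ((705.6566162109375, 255.4968719482422), (159.32553100585938, 88.14159393310547), 46.652828216552734)
mug ((690.64453125, -266.84197998046875), (75.56623840332031, 97.02487182617188), 49.45637893676758)
stick top z by x [np.float64(29.0), np.float64(29.6), np.float64(29.6), np.float64(29.9), np.float64(30.4)]
stick top z by x [np.float64(30.1), np.float64(30.2), np.float64(30.1), np.float64(30.0), np.float64(30.4)]
```

View pics/f1.png

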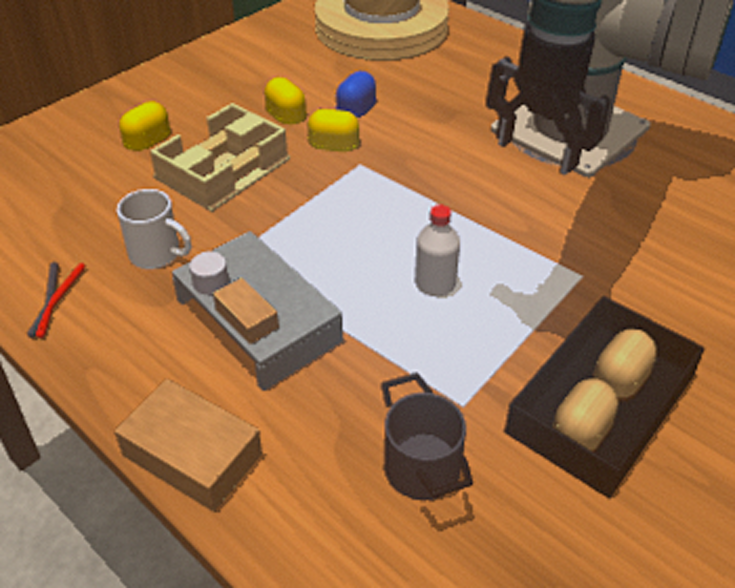

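Both sticks lie flat in their slots (220,160). Both blocks are dome up in the bin at (628,360) and (588,412), and the bystanders haven't moved. Handing in.

```bash
python3 -c "
from rig import arm
print(arm.close_job())"
```

```text
the job is handed in; nothing more can be done
None
```

All four pieces are sorted and the job is handed in at about 25.6 s of the 72 s allowed. Stick_b went into the tray's -y slot. Stick_a was drawn out from under the riser by its end, regripped at the middle, and laid in the +y slot. Both crown blocks went dome up, one behind the other, into the bin.

**Last checks:**
- **Sticks:** their tops measured 29–30 mm along their whole length. A stick lying flat on the slot floor should be at 30 mm.
- **Blocks:** tops read about 67 mm, where 65 mm is expected. Both lie level and aligned with the bin, with a gap between them.
- **Bystanders:** the bottle, pot and mug are within about 1.5 mm of where they started, which is the measuring noise. The pot's fitted outline angle differed between the two looks (63° and 47°). That fit is loose because of the handles, and the arm never went near the pot.
- **Contact:** the largest force I read was about 25 N, when stick_a touched the slot floor. The arm was clear of everything at hand-in.

**Disagreement:** the tray walls measured about 130 mm across rather than 140 mm. The slots and ridge matched the description, so I placed by those.

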